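# Sweep tile offcuts into the smoothing machine and start it

### The arm

A 6-joint arm with a two-finger parallel gripper is mounted at the origin on the work surface. World frame = base frame: x ahead of the robot, y to its left, z up, the work surface at z = 0. Lengths are in mm, angles in rad, forces in N, time in s.
With the tool pointing down it reaches from about 275 to 825 mm from the base axis. Payload 4.9 kg.
Tool frame: the origin (TCP) lies between the finger pads, 19 mm behind the fingertips; this is the grasp point; z points along the fingers, y is the line along which they close (so a half turn about z gives the same grasp; the last joint's range is limited). The gripper opens to 85 mm and grips with 20 to 120 N. Pads are 22 mm wide; open, the fingers measure 114 mm over their backs; the gripper's body (76 mm by 85 mm) begins 54 mm behind the grasp point. The pads swing forward as they close: fully open they stand 13 mm farther back than shut.
Start: joints at [1.018, 0.326, -0.193, 1.052, 0, 1.437], TCP at [223.662, 502.488, 249.981] pointing down, gripper open.
Joint ranges: [-2.65, 2.65], [-0.97, 1.79], [-1.3, 1.35], [-1.93, 2.1], [-1.47, 1.37], [-3.14, 3.14]. Speed limits (rad/s): [2.57, 2.57, 3.14, 3.14, 3.14, 3.14].

### API

Orientations are given as [roll, pitch, yaw] about the fixed x, y, z axes, in that order (R = Rz(yaw) Ry(pitch) Rx(roll)).
In Python, from bench import bot, solve_ik, imaging gives the robot as it stands. Calls block until the motion is done:
- bot.move_ptp(position, orientation): joint-space move of the TCP to a pose.
- bot.movel(position, rot=None, max_speed=150, threshold=None): straight line of the TCP; rot=None keeps the orientation; max_speed is the mean speed in mm/s. With threshold (N) it stops when the force on the tool has changed by that much, and returns True; else False.
- bot.move_j(angles): joint-space move.
- bot.grip(opening, effort=None): opening from 0.0 (shut) to 1.0 (fully open); effort is the grip in N (None keeps the last); returns when the fingers have stopped.
- bot.dwell(seconds).
- solve_ik(position, orientation): joint angles nearest the present ones, or None.
- bot.get_state(): the state.
- imaging.capture(name): name is "side" or "top" or "wrist"; returns the picture (480x640x3 uint8, blue, green, red); there is no depth.
- imaging.camera_model(name): a dict with "K" (3x3 intrinsics, pixels), "position" and "rotation" of the camera in the world. Camera axes: x right, y up, looking along -z (the intrinsics and any distortion apply to the point x, -y, -z); pixel columns grow to the right and rows downward; lengths in mm; the calibration is good to about 2 mm. The wrist camera is an equidistant fisheye: a pixel r from the principal point sees the ray r / f radians off the axis. A picture is of the moment at which its call begins: read the wrist's pose just before it. camera_model takes no time and is no camera call; for the wrist camera it gives the pose at the moment of the call.
A pose or a line that the arm cannot do raises bot.IKError and nothing moves.
- bot.sign_off(): hands the job in; it is judged then, once.
The state is a dict: "t": time; "qpos": joint angles; "joint_velocities": joint speeds; "effort": joint torques, N m; "tcp_pos": TCP position; "orientation": TCP orientation; "contact_force": force on the tool from outside, world axes, zero at the start; "wrist_torque": the same for the moment, N m; "opening": opening from 0.0 (shut) to 1.0 (fully open); "gripper_force": force on a finger pad.
Only numpy, scipy, OpenCV 4.12 (cv2) and the standard library are available. Lean on these libraries where they do the work, as an engineer would, in place of code of your own. Each camera call takes 0.05 s, during which the arm holds its last target. There are 200 camera calls.

### The job

The offcuts on the bench are to be edge-smoothed: with the grout float, sweep all of them along the bench well into the machine's feed pan, clear of its mouth; their edges are sharp, so the gripper must never touch or lift them. Once they are all in, turn the dial so that its pointer stands at the brass mark, and only then start the machine by pressing its plunger fully down to the stop for a moment and letting it spring back. Leave the float standing flat on its cork board, lined up with it, and do not disturb the mug, bowl or jar.

Things in the scene. Friction and masses are not known exactly. Their poses are not given: they have to be found in the camera images.
- pan: fixed steel feed pan, open at its front (the mouth, local -x); local z up. Origin: centre of its underside on the bench. Floor 4 mm above the bench, local x -130 to +130, y -130 to +130 mm; walls 6 mm thick, 40 mm high at both sides and the back; a ramp rises from the bench at x -160 to the floor at -130. Behind the back wall a green motor housing (x +140 to +210, 110 mm high).
- float: loose grout float (0.3 kg), the sweeping tool, standing by itself: rubber pad 70 (local x) x 100 (local y) x 18 mm high; above it on two posts a wooden handle bar 26 (local x) x 86 (local y) mm, 40 to 64 mm above the underside. Origin: centre of the underside; local z up. Grip the bar at its middle from above, across its 26 mm, 52 mm above the underside; push with the long side of the pad.
- rest: fixed cork board of the float, 96 (local x) x 130 (local y) x 5 mm; origin: centre of its underside on the bench. The float starts standing on it, its long side along the board's.
- dial (a joint): angle (rad, 0 to 4.71) of the dial of the control box; grows as the dial turns clockwise seen from above; stays where it is left (friction 0.04 N m).
- dial_center (a point): on the dial's axis at the height to grip (TCP height): the dial is a black 68 mm disc, 10 mm high, with a grip bar on top, 62 mm long, 14 mm wide, 34 mm high, along the line from centre to pointer; this point is 20 mm above the disc and 12 mm below the bar's top.
- dial_pointer (a point): tip of the white pointer line of the dial, 36 mm from the axis, at one end of the grip bar; turns with the dial.
- dial_mark (a point): the set mark on the scale: the brass tab on the steel ring round the dial; this point is where the pointer tip (36 mm from the axis) lies when the dial is set right. Fixed during a run; it is reached by turning the dial clockwise from its start.
- control: fixed green control box, 200 (local x) x 150 (local y) x 60 mm high; origin: centre of its underside on the bench. The dial's axis stands at local x -50, the start plunger at local x +50, both at local y 0.
- plunger (a joint): how far the start plunger is pressed (m): 0 released, 0.012 at its stop; springs back by itself (2 N to start, 8 N at the stop).
- plunger_top (a point): top centre of the plunger's black head (38 mm wide below, 28 mm on top), 100 mm above the bench when released; moves with it.
- mug: bystander: white mug 80 mm wide, 90 mm high, origin under its centre; leave it alone.
- bowl: bystander: white bowl 100 mm wide, 50 mm high, origin under its centre; leave it alone.
- jar: bystander: closed jar 72 mm wide, 100 mm high, origin under its centre; leave it alone.
- piece0: loose tile offcut (about 0.12 kg), rectangular block 60 x 44 mm, 24 mm thick, lying flat; origin: about the middle of its underside. May be absent (None): four to six are present.
- piece1: loose tile offcut (about 0.12 kg), narrow block 66 x 34 mm, 24 mm thick, lying flat; origin: about the middle of its underside. May be absent (None): four to six are present.
- piece2: loose tile offcut (about 0.12 kg), round disc, diameter 60 mm, 24 mm thick, lying flat; origin: about the middle of its underside. May be absent (None): four to six are present.
- piece3: loose tile offcut (about 0.12 kg), five-sided chunk, 36 mm from centre to corner, 24 mm thick, lying flat; origin: about the middle of its underside. May be absent (None): four to six are present.
- piece4: loose tile offcut (about 0.12 kg), stubby L shape: arm 62 x 26, foot 28 x 24 mm, 24 mm thick, lying flat; origin: about the middle of its underside. May be absent (None): four to six are present.
- piece5: loose tile offcut (about 0.12 kg), square block 50 x 50 mm, 24 mm thick, lying flat; origin: about the middle of its underside. May be absent (None): four to six are present.
Things that resemble listed ones, but are neither listed nor needed, are in the scene too. There is more than one size of the control; the job needs the larger.

How it is judged:
By the outcome, as a careful person would: the job done as asked, in the order asked, and still so for the second after the job is handed in, with the robot touching nothing.
Of piece0, piece1, piece2, piece3, piece4, piece5 only 4 to 6 are there at a start; the rules pass over those that are not, and their reading is None.
At some moment in a run one of piece0, piece1, piece2, piece3, piece4, piece5 may be knocked a few centimetres aside while the robot is not near it.
Once in a run the grip may slacken for a moment while it holds something.
It also fails if it takes over 210 s, if anything falls off the work surface, if the arm or the gripper's body presses on something with over 40 N, if the wrist force passes 120 N, or if a joint passes its speed limit or range.

## Working session

There is one attempt and no reset: what is moved stays moved. The work goes in short steps, each a Python script; the robot and the scene stay as the last script left them, time stands still between calls to the robot, and variables do not carry over. Pictures are saved under pics/ and viewed, at most 14 in all, crops included, and the job is handed in when it is done.

```bash
ls; mkdir -p pics; python3 - <<'E'
from bench import bot, imaging
import cv2
for n in("top","side","wrist"):
    m=imaging.camera_model(n); print(n,m); cv2.imwrite(f"pics/{n}0.png",imaging.capture(n))
print(bot.get_state()["t"])
E
```

```text
pics
top {'K': array([[624.92529681,   0.        , 313.96658722],
       [  0.        , 624.92529681, 238.01511017],
       [  0.        ,   0.        ,   1.        ]]), 'position': array([ 400.28801706, -149.3231946 , 1616.1864651 ]), 'rotation': array([ 0.13590231,  0.02352597, -1.57391713])}
side {'K': array([[610.72599298,   0.        , 319.90964875],
       [  0.        , 610.72599298, 235.97654765],
       [  0.        ,   0.        ,   1.        ]]), 'position': array([  536.49661852, -1351.55798508,   804.52260922]), 'rotation': array([ 1.05836715e+00,  7.78009380e-04, -4.49492645e-02])}
wrist {'K': array([[371.64829954,   0.        , 317.63658403],
       [  0.        , 371.64829954, 236.61695792],
       [  0.        ,   0.        ,   1.        ]]), 'position': array([160.67325134, 528.80473791, 373.95734409]), 'rotation': array([-0.27450693,  0.00236131,  1.15214955])}
0.15
```

View pics/top0.png

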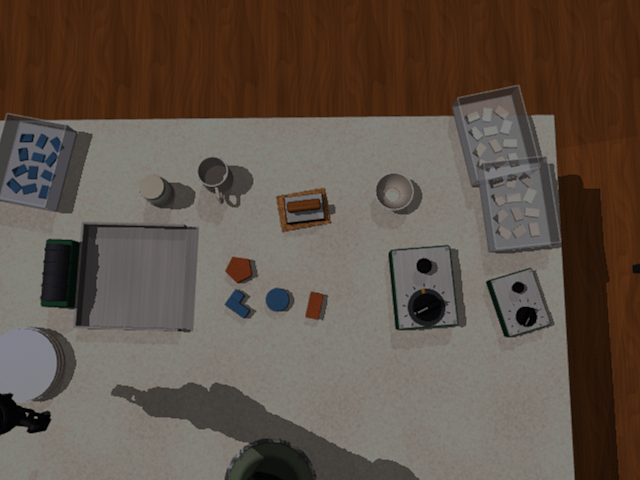

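View pics/side0.png

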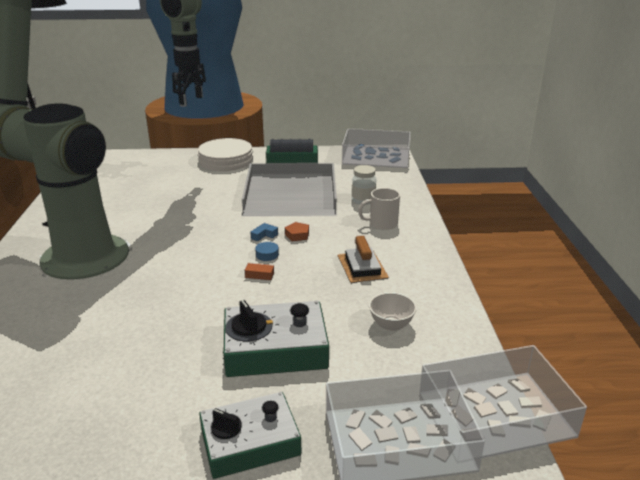

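```bash
cat > h.py <<'E'
import numpy as np, cv2
from scipy.spatial.transform import Rotation as R
from bench import bot, solve_ik, imaging
def ray(n,u,v,m=None):
    m=m or imaging.camera_model(n);K=m["K"]
    x,y=(u-K[0,2])/K[0,0],(v-K[1,2])/K[1,1]
    if n=="wrist":
        r=np.hypot(x,y); s=np.sin(r)/r if r else 1.; d=np.array([x*s,-y*s,-np.cos(r)])
    else: d=np.array([x,-y,-1.])
    return np.array(m["position"]),R.from_euler("xyz",m["rotation"]).apply(d)
def at(n,u,v,z,m=None):
    p,d=ray(n,u,v,m); return p+d*(z-p[2])/d[2]
def tri(*obs):
    A=np.zeros((3,3));b=np.zeros(3);L=[]
    for o in obs:
        p,d=ray(*o);d=d/np.linalg.norm(d);P=np.eye(3)-np.outer(d,d);A+=P;b+=P@p;L.append(P)
    X=np.linalg.solve(A,b)
    return X,[round(float(np.linalg.norm(P@(X-ray(*o)[0]))),1) for P,o in zip(L,obs)]
def px(n,X):
    m=imaging.camera_model(n);c=R.from_euler("xyz",m["rotation"]).inv().apply(np.array(X)-m["position"])
    return m["K"][0,2]+m["K"][0,0]*c[0]/-c[2], m["K"][1,2]-m["K"][1,1]*c[1]/-c[2]
def crop(img,x,y,w,h,s,name):
    cv2.imwrite(f"pics/{name}.png",cv2.resize(img[y:y+h,x:x+w],None,fx=s,fy=s,interpolation=cv2.INTER_CUBIC))
E
python3 - <<'E'
from h import *
np.set_printoptions(precision=1,suppress=True)
print("base",px("top",[0,0,0]))
t=cv2.imread("pics/top0.png");s=cv2.imread("pics/side0.png")
a=cv2.resize(t[180:330,195:345],None,fx=4,fy=4,interpolation=cv2.INTER_CUBIC)[:,:]
crop(t,195,180,160,150,5,"c1") if 0 else None
crop(t,190,180,150,145,4,"c_tl"); 
# composite: control top + control side
A=cv2.resize(t[235:335,380:465],(510,600),interpolation=cv2.INTER_CUBIC)
cv2.imwrite("pics/c_ct.png",A)
crop(s,215,290,120,90,6,"c_cs")
crop(s,235,210,160,75,5,"c_fs")
for n,u,v in [("pent",239,269),("L",240,303),("disc",278,299),("rect",316,305)]: print(n,at("top",u,v,24))
for n,u,v in [("mouthT",197,226),("mouthB",191,331),("backT",84,224),("backB",77,328)]: print(n,at("top",u,v,40))
print("mug",at("top",213,170,90),"bowl",at("top",395,193,50),"jar",at("top",154,188,100))
E
```

```text
base (np.float64(269.61154251098964), np.float64(486.54891937644277))
pent [539.3  79.8  24. ]
L [452.6  76.1  24. ]
disc [462.3 -20.6  24. ]
rect [ 446.8 -117.2   24. ]
mouthT [649. 187.  40.]
mouthB [382.7 196.2  40. ]
backT [656.2 479.7  40. ]
backB [391. 485.  40.]
mug [783.3 139.2  90. ] bowl [ 729.1 -320.    50. ] jar [736.1 284.  100. ]
```

View pics/c_tl.png

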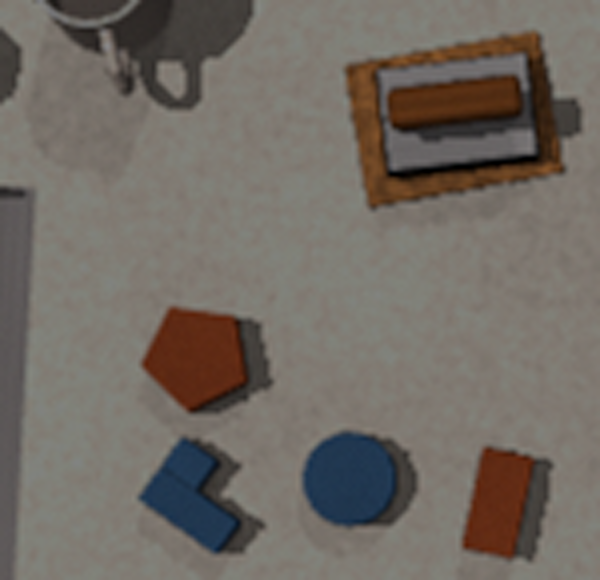

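View pics/c_ct.png

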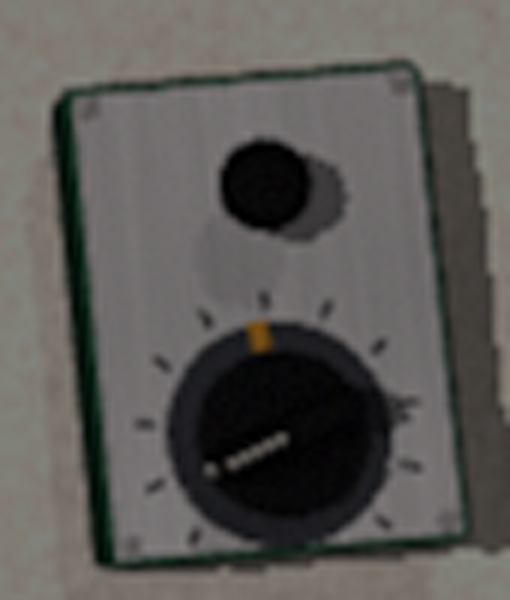

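View pics/c_cs.png

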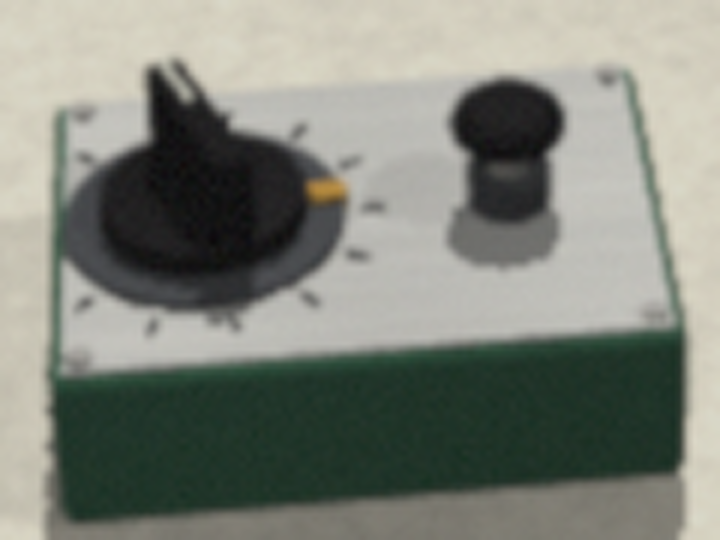

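View pics/c_fs.png

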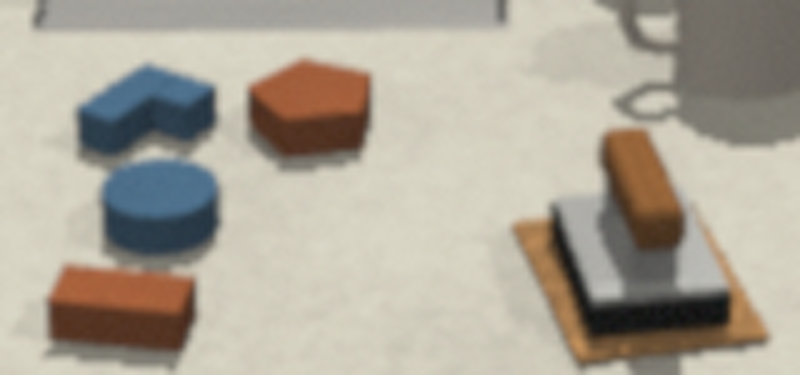

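```bash
python3 - <<'E'
from h import *
np.set_printoptions(precision=1,suppress=True)
c1=lambda u,v:(190+u/4,180+v/4); ct=lambda u,v:(380+u/6,235+v/6)
cs=lambda u,v:(215+u/6,290+v/6); fs=lambda u,v:(235+u/5,210+v/5)
T=lambda p:("top",*p); S=lambda p:("side",*p)
print("bar",tri(T(c1(454,101)),S(fs(643,172))))
print("bar ends",at("top",*c1(388,106),69),at("top",*c1(520,92),69))
B=[at("top",*c1(*p),5)[:2] for p in[(347,66),(538,33),(563,172),(372,208)]]
B=np.array(B);print("board",B,B.mean(0)); 
for a,b in[(0,1),(3,2),(0,3),(1,2)]: d=B[b]-B[a];print(np.linalg.norm(d),np.arctan2(d[1],d[0]))
P=[at("top",*c1(*p),23)[:2] for p in[(377,70),(527,55)]];d=P[1]-P[0];print("pad edge",P,np.linalg.norm(d),np.arctan2(d[1],d[0]))
print("board corner",tri(T(c1(563,172)),S(fs(768,338))),tri(T(c1(372,208)),S(fs(580,362))))
C=np.array([at("top",*ct(*p),60)[:2] for p in[(72,98),(413,68),(467,535),(113,563)]]);print("control",C,C.mean(0))
for a,b in[(0,1),(3,2),(3,0),(2,1)]: d=C[b]-C[a];print(np.linalg.norm(d),np.arctan2(d[1],d[0]))
print("corner",tri(T(ct(413,68)),S(cs(628,72))),tri(T(ct(467,535)),S(cs(55,378))))
print("plunger",tri(T(ct(265,184)),S(cs(508,105))),at("top",*ct(265,184),100))
c=at("top",*ct(281,433),65);print("dial",c,tri(T(ct(281,433)),S(cs(205,215))))
print("tip",at("top",*ct(210,470),102),at("top",*ct(210,470),72),tri(T(ct(210,470)),S(cs(152,70))),"inner",at("top",*ct(288,437),102))
print("mark",at("top",*ct(259,337),62),at("top",*ct(261,350),62),tri(T(ct(259,337)),S(cs(326,190))))
for n,p in dict(pentT=[(170,308),(240,318),(245,383),(192,410),(143,363)],L=[(185,438),(218,465),(203,490),(240,520),(218,552),(140,497)],disc=[(305,478),(397,478),(350,433),(350,525)],rect=[(487,448),(533,458),(512,557),(463,546)]).items():
    print(n,np.array([at("top",*c1(*q),24)[:2] for q in p]).tolist().__repr__()[:0],np.array([at("top",*c1(*q),24)[:2] for q in p]).round().tolist())
E
```

```text
bar (array([697. , -87.4,  66.5]), [1.0, 1.0])
bar ends [692.6 -45.9  69. ] [ 700.9 -129.1   69. ]
board [[ 731.6  -14.5]
 [ 752.7 -140.2]
 [ 660.1 -156. ]
 [ 637.1  -31.3]] [695.4 -85.5]
127.46868125993397 -1.4044501888670617
126.80205361669134 -1.3890472389856874
95.97190004364882 -2.9655867441614556
94.01469423628124 -2.9726364641839793
pad edge [array([725.1, -35.6]), array([ 734.3, -133.1])] 97.96547897648328 -1.4772476524197697
board corner (array([ 705.2, -159.3,   11.8]), [45.7, 45.7]) (array([663.8, -24.6, -85.9]), [13.2, 13.2])
control [[ 578.4 -308.4]
 [ 590.2 -450.1]
 [ 397.6 -465.9]
 [ 386.7 -321.3]] [ 488.2 -386.4]
142.25235259040832 -1.4881935692291235
145.04557148229046 -1.4954909071916982
192.1673942837106 0.06725632563329728
193.20326886163792 0.08177662708334163
corner (array([ 578.1, -433.1,  148.2]), [1.3, 1.3]) (array([ 398. , -465.5,   61.7]), [0.4, 0.4])
plunger (array([ 539.3, -381.4,   99.2]), [0.8, 0.8]) [ 538.4 -381.3  100. ]
dial [ 439.2 -390.5   65. ] (array([ 439.9, -390.4,   65. ]), [0.6, 0.6])
tip [ 423.7 -356.1  102. ] [ 424.2 -360.2   72. ] (array([ 423.5, -356.5,   99.3]), [0.3, 0.3]) inner [ 436.7 -387.5  102. ]
mark [ 478.7 -383.    62. ] [ 473.3 -383.7   62. ] (array([ 479.1, -382.1,   67.5]), [0.7, 0.7])
pentT  [[570.0, 97.0], [564.0, 52.0], [522.0, 48.0], [505.0, 82.0], [535.0, 114.0]]
L  [[487.0, 86.0], [470.0, 65.0], [454.0, 74.0], [435.0, 50.0], [415.0, 64.0], [450.0, 114.0]]
disc  [[461.0, 9.0], [461.0, -49.0], [490.0, -19.0], [431.0, -19.0]]
rect  [[480.0, -106.0], [473.0, -136.0], [411.0, -122.0], [418.0, -91.0]]
```

Seen in the pictures:
- **Offcuts:** four lie loose on the bench in the top view: pentagon (239,269), L (240,303), disc (278,299) and narrow block (316,305). The chips in the crates at (37,165), (490,130) and (520,205) are lookalikes.
- **Control:** the large box is at (424,287). The small one at (519,302) is the decoy. The crop confirms it: 192x143 measured, pointer at crop (210,470), brass tab at (259,337).
- **Float:** (304,206), on its cork board.

Heights check out: bar top 66.5 mm, plunger 99 mm. Next I check IK and grasp the float.

```bash
cat >> h.py <<'E'
pi=np.pi
def st():
    s=bot.get_state(); print("t%.1f"%s["t"],"tcp",np.round(s["tcp_pos"],1),"yaw %.3f"%s["orientation"][2],"op %.3f"%s["opening"],"gf",np.round(s["gripper_force"],1),"F",np.round(s["contact_force"],1),"T",np.round(s["wrist_torque"],2)); return s
E
python3 - <<'E'
from h import *
print([at("top",197,226,0).round(),at("top",191,331,0).round()])
for nm,p,ys in [("grip",[697,-87,57],[1.668,-1.474]),("A0",[548,-7,58],[0,pi,-pi]),("A1",[552,265,58],[0,pi,-pi]),("B0",[449,-196,58],[0,pi,-pi]),("B1",[458,300,58],[0,pi,-pi]),("dial0",[439,-390,90],[1.99,1.99-pi]),("dial1",[439,-390,90],[.19,.19-pi])]:
    for y in ys:
        q=solve_ik(p,[pi,0,y]); print(nm,y,None if q is None else np.round(q,2))
bot.grip(1.0,60)
y=1.668 if abs(solve_ik([697,-87,57],[pi,0,1.668])[5])<abs(solve_ik([697,-87,57],[pi,0,-1.474])[5]) else -1.474
bot.move_ptp([697,-87,160],[pi,0,y]); m=imaging.camera_model("wrist"); im=imaging.capture("wrist"); cv2.imwrite("pics/w1.png",im); print(m); st()
E
```

```text
[array([655., 196.,   0.]), array([382., 205.,   0.])]
grip 1.668 [-0.23  0.76  0.03  0.84  0.    1.24]
grip -1.474 [-0.23  0.76  0.03  0.84  0.   -1.9 ]
A0 0 [-0.15  0.53 -0.44  0.61  0.    2.99]
A0 3.141592653589793 [-0.15  0.53 -0.44  0.61  0.   -0.15]
A0 -3.141592653589793 [-0.15  0.53 -0.44  0.61  0.   -0.15]
A1 0 [ 0.33  0.62 -0.25  0.7   0.   -2.81]
A1 3.141592653589793 [ 0.33  0.62 -0.25  0.7   0.    0.33]
A1 -3.141592653589793 [ 0.33  0.62 -0.25  0.7   0.    0.33]
B0 0 [-0.56  0.44 -0.59  0.54  0.    2.58]
B0 3.141592653589793 [-0.56  0.44 -0.59  0.54  0.   -0.56]
B0 -3.141592653589793 [-0.56  0.44 -0.59  0.54  0.   -0.56]
B1 0 [ 0.45  0.52 -0.44  0.61  0.   -2.7 ]
B1 3.141592653589793 [ 0.45  0.52 -0.44  0.61  0.    0.45]
B1 -3.141592653589793 [ 0.45  0.52 -0.44  0.61  0.    0.45]
dial0 1.99 [-0.85  0.54 -0.3   0.73  0.    0.3 ]
dial0 -1.1515926535897931 [-0.85  0.54 -0.3   0.73  0.   -2.84]
dial1 0.19 [-0.85  0.54 -0.3   0.73  0.    2.1 ]
dial1 -2.951592653589793 [-0.85  0.54 -0.3   0.73  0.   -1.04]
{'K': array([[371.64829954,   0.        , 317.63658403],
       [  0.        , 371.64829954, 236.61695792],
       [  0.        ,   0.        ,   1.        ]]), 'position': array([690.3304496 , -18.68076038, 284.95042531]), 'rotation': array([-0.27542359,  0.00040772,  0.09902432])}
t3.1 tcp [697.1 -85.8 160.3] yaw 1.670 op 0.997 gf 0.0 F [-0.2  1.   0.1] T [-0.03  0.03 -0.01]
```

View pics/w1.png

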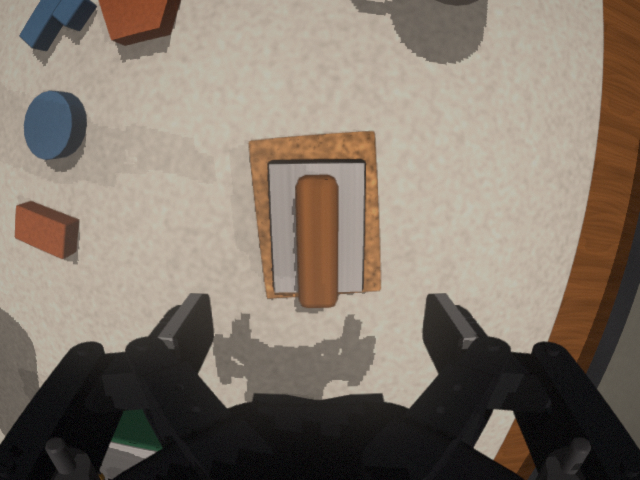

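The wrist view shows the bar from (317,177) to (319,306), square to the gripper and between the fingers. The board corners are at (250,142), (374,132), (381,290) and (268,298). I refine from these and grasp.

```bash
python3 - <<'E'
from h import *
np.set_printoptions(precision=1,suppress=True)
m=imaging.camera_model("wrist")
W=lambda u,v,z:at("wrist",u,v,z,m)[:2]
a,b=W(317,177,66),W(319,306,66);d=b-a;print("bar",(a+b)/2,np.linalg.norm(d),"yaw",np.arctan2(d[1],d[0])+pi/2)
B=np.array([W(*p,5) for p in[(250,142),(374,132),(381,290),(268,298)]]);print("board",B,B.mean(0))
for i,j in[(0,1),(3,2),(0,3),(1,2)]: e=B[j]-B[i];print(np.linalg.norm(e),np.arctan2(e[1],e[0]))
L,r=W(296,240,64),W(338,240,64);print("width",np.linalg.norm(L-r))
print("tri bar ends",tri(("wrist",317,177),("top",287,206.5)),tri(("wrist",319,306),("top",320,203)))
c=(a+b)/2
bot.movel([697,c[1],57],max_speed=120); st()
bot.grip(0.0,60); st()
bot.movel([697,c[1],62],max_speed=40); st()
bot.movel([697,c[1],130],max_speed=120); st()
E
```

```text
bar [697.1 -85.6] 83.77346156000758 yaw 0.11413142207027338
board [[ 640.   -28.8]
 [ 732.   -12.3]
 [ 754.9 -138.1]
 [ 662.1 -154.5]] [697.3 -83.4]
93.45072896276001 0.17768870356696395
94.2937468983927 0.1751770257851557
127.65266880567869 -1.3969962112083443
127.88900789052862 -1.390399544128866
width 26.04298360999907
tri bar ends (array([693. , -44.9,  63.3]), [0.9, 0.9]) (array([ 702.2, -129. ,   62.4]), [0.0, 0.0])
t4.1 tcp [697.7 -85.8  57.9] yaw 1.668 op 1.001 gf 0.0 F [ 0.8  0.4 -0. ] T [-0.  0.  0.]
t4.7 tcp [697.2 -85.6  57.5] yaw 1.668 op 0.292 gf 59.9 F [-1.5 -0.6  3.4] T [0.  0.1 0.1]
t5.0 tcp [696.7 -85.5  61.6] yaw 1.668 op 0.294 gf 59.1 F [ 0.   0.9 -4.2] T [-0.  -0.   0.1]
t5.7 tcp [696.5 -85.4 129.3] yaw 1.668 op 0.291 gf 59.0 F [-0.3 -0.2 -4.1] T [-0.  0. -0.]
```

```bash
cat >> h.py <<'E'
def pieces(img):
    hsv=cv2.cvtColor(img,cv2.COLOR_BGR2HSV);out=[]
    for nm,lo,hi in [("blue",(95,90,40),(125,255,255)),("red",(3,150,60),(12,255,255))]:
        mk=cv2.inRange(hsv,lo,hi); mk[:240]=0; mk[:,:82]=0; mk[:,380:]=0; mk[400:]=0
        n,_,s,c=cv2.connectedComponentsWithStats(mk)
        for i in range(1,n):
            if s[i,4]>40:
                x,y,w,h=s[i,:4]; p=at("top",c[i][0],c[i][1],24)
                q=[at("top",x,y+h,24),at("top",x+w,y,24)]
                out.append((nm,int(s[i,4]),p[:2].round().tolist(),"x %d..%d y %d..%d"%(q[0][0],q[1][0],q[1][1],q[0][1])))
    return out
E
python3 - <<'E'
from h import *
for p in pieces(cv2.imread("pics/top0.png")):print(p)
print()
for p in pieces(imaging.capture("top")):print(p)
E
```

```text
('blue', 411, [461.0, -18.0], 'x 432..490 y -48..9')
('blue', 335, [451.0, 84.0], 'x 414..485 y 53..113')
('red', 444, [540.0, 80.0], 'x 503..570 y 49..112')
('red', 318, [446.0, -113.0], 'x 411..479 y -135..-91')

('blue', 89, [458.0, -38.0], 'x 434..479 y -48..-28')
('red', 318, [446.0, -113.0], 'x 411..479 y -135..-91')
```

```bash
python3 - <<'E'
from h import *
o=[pi,0,pi]
bot.move_ptp([548,-10,130],o); st()
t=imaging.capture("top")
for p in pieces(t):print(p)
im=imaging.capture("wrist"); cv2.imwrite("pics/w2.png",im)
E
```

```text
t7.0 tcp [548.5 -10.2 130. ] yaw 3.141 op 0.292 gf 59.0 F [-0.4 -0.8 -3.1] T [-0.07  0.02  0.03]
('blue', 408, [461.0, -18.0], 'x 432..490 y -48..9')
('red', 317, [446.0, -113.0], 'x 411..479 y -135..-91')
```

View pics/w2.png

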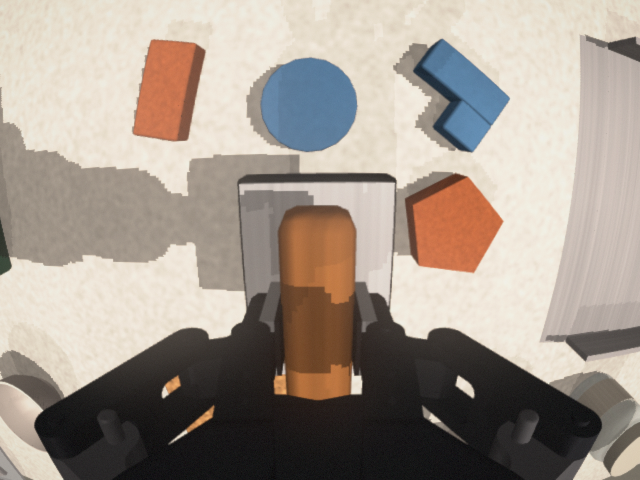

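The wrist view shows the float held square. The pentagon at (455,224) lies just ahead of the pad, and the disc (308,105), L (465,95) and block (170,90) are clear of it. Sweeping lane A.

```bash
python3 - <<'E'
from h import *
o=[pi,0,pi]
m=imaging.camera_model("wrist");print("pent",at("wrist",455,224,24,m).round(),"disc",at("wrist",308,105,24,m).round())
bot.movel([548,-10,58],max_speed=100); st()
bot.movel([549,130,58],max_speed=110); st()
bot.movel([552,265,58],max_speed=110); st()
bot.movel([552,245,58],max_speed=100)
bot.movel([552,235,135],max_speed=150); st()
bot.move_ptp([449,-200,135],o); st()
t=imaging.capture("top"); cv2.imwrite("pics/top1.png",t)
for p in pieces(t):print(p)
E
```

```text
pent [536.  80.  24.] disc [461. -18.  24.]
t8.0 tcp [548.5 -10.1  58.4] yaw 3.142 op 0.291 gf 59.0 F [ 0.2  0.3 -4.3] T [ 0.03 -0.06 -0.02]
t9.4 tcp [549.  129.6  58. ] yaw 3.141 op 0.294 gf 59.2 F [ 0.1 -0.8 -3.4] T [0.04 0.03 0.  ]
t10.8 tcp [552.  264.5  57.9] yaw 3.141 op 0.293 gf 59.3 F [ 0.1 -0.9 -4.4] T [ 0.03 -0.02  0.02]
t11.8 tcp [551.5 235.1 134.4] yaw -3.141 op 0.293 gf 59.3 F [-0.7 -0.5 -4.6] T [-0.    0.08  0.02]
t13.4 tcp [ 449.5 -199.3  135. ] yaw -3.140 op 0.294 gf 59.3 F [ 0.5  0.2 -3.6] T [ 0.02 -0.05 -0.02]
('blue', 409, [461.0, -18.0], 'x 432..490 y -48..9')
('blue', 336, [451.0, 83.0], 'x 414..485 y 50..113')
('red', 451, [541.0, 335.0], 'x 504..568 y 302..367')
('red', 259, [450.0, -111.0], 'x 414..479 y -135..-91')
```

View pics/top1.png

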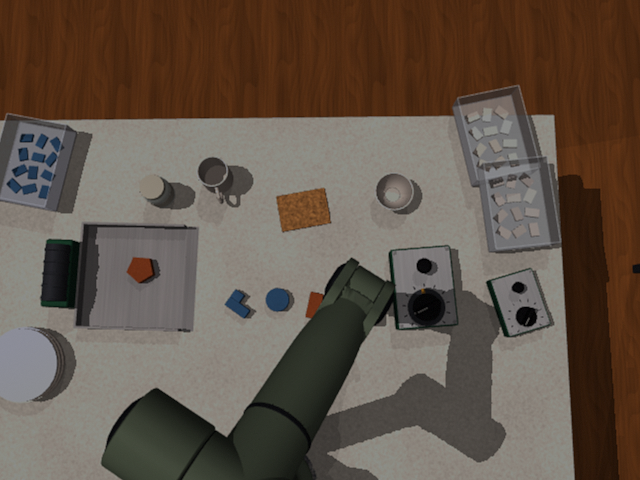

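```bash
python3 - <<'E'
from h import *
o=[pi,0,pi]
bot.movel([450,-200,58],max_speed=100); st()
bot.movel([451,0,58],max_speed=100); st()
bot.movel([454,130,58],max_speed=90); st()
imaging.capture("wrist") is not None and cv2.imwrite("pics/w3.png",imaging.capture("wrist"))
E
```

```text
t14.4 tcp [ 450.4 -200.2   58.4] yaw -3.141 op 0.291 gf 59.3 F [ 0.3 -0.8 -3.9] T [-0.01  0.02  0.01]
t16.5 tcp [ 4.511e+02 -1.000e-01  5.800e+01] yaw 3.141 op 0.297 gf 59.5 F [ 0.8 -1.1 -2.7] T [-0.22 -0.03  0.02]
t18.1 tcp [453.8 130.1  57.9] yaw 3.141 op 0.296 gf 59.5 F [ 0.9  0.3 -4.1] T [ 0.03 -0.01  0.01]
```

View pics/w3.png

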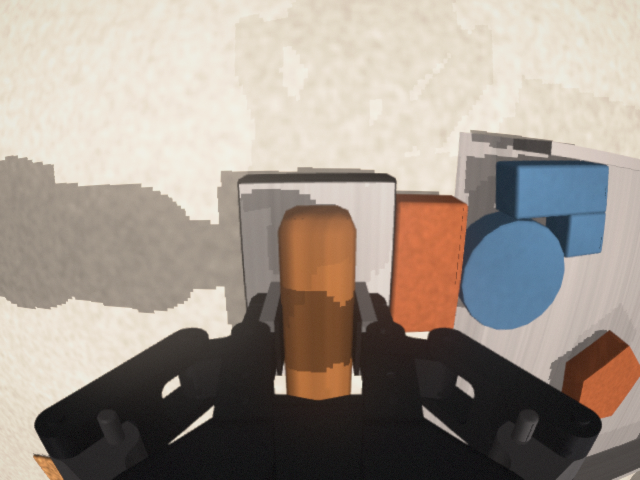

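Block (430,262), disc (512,272) and L (552,195) travel as a tidy train just inside the near wall at (510,140). Carrying on with a force guard.

```bash
python3 - <<'E'
from h import *
print(bot.movel([458,268,58],max_speed=70,threshold=12)); st()
s=bot.get_state()["tcp_pos"]
bot.movel([s[0],s[1]-20,58],max_speed=100)
bot.movel([s[0],s[1]-25,135],max_speed=150); st()
bot.move_ptp([640,-85,135],[pi,0,0.176+pi/2]); st()
t=imaging.capture("top"); cv2.imwrite("pics/top2.png",t)
for p in pieces(t):print(p)
E
```

```text
False
t20.4 tcp [457.9 267.9  57.9] yaw 3.141 op 0.294 gf 59.6 F [ 0.8 -1.9 -3.8] T [-0.48 -0.14 -0.  ]
t21.4 tcp [457.5 243.1 134.6] yaw -3.141 op 0.295 gf 59.5 F [-0.2 -0.4 -4.6] T [ 0.02  0.06 -0.02]
t22.8 tcp [639.4 -83.6 134.5] yaw 1.749 op 0.297 gf 59.6 F [-0.2  0.6 -4.4] T [ 0.02  0.   -0.  ]
('blue', 771, [441.0, 376.0], 'x 393..486 y 335..417')
('red', 454, [541.0, 335.0], 'x 504..568 y 302..367')
('red', 336, [452.0, 319.0], 'x 418..483 y 299..333')
```

View pics/top2.png

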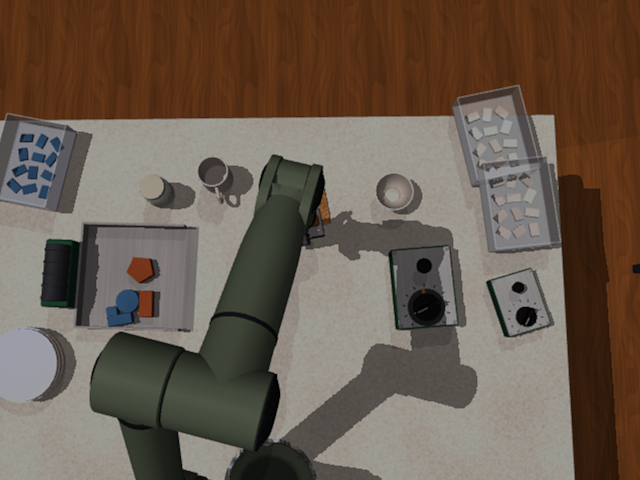

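All four pieces lie in the pan, around (128,305) and (141,269), at least 80 mm past the mouth. Setting the float back on its board.

```bash
python3 - <<'E'
from h import *
o=[pi,0,0.176+pi/2]
bot.movel([696.5,-84.3,135],o,max_speed=100); st()
bot.movel([696.5,-84.3,64],max_speed=100); st()
print(bot.movel([696.5,-84.3,55.5],max_speed=15,threshold=4)); st()
bot.grip(1.0); st()
bot.movel([696.5,-84.3,160],max_speed=100)
cv2.imwrite("pics/w4.png",imaging.capture("wrist")); st()
E
```

```text
t23.5 tcp [695.8 -83.7 134.7] yaw 1.747 op 0.294 gf 59.5 F [-1.3 -0.6 -3.5] T [ 0.   -0.02 -0.01]
t24.4 tcp [697.1 -84.4  64.7] yaw 1.747 op 0.293 gf 59.5 F [-0.4 -0.9 -2.4] T [ 0.    0.02 -0.05]
True
t24.9 tcp [696.7 -84.3  57.4] yaw 1.747 op 0.295 gf 60.7 F [-0.2 -0.4  5.7] T [-0.02 -0.06 -0.04]
t25.5 tcp [695.  -83.9  55.4] yaw 1.747 op 1.000 gf 0.0 F [ 0.7 -0.6 -0.5] T [-0.01 -0.02 -0.02]
t26.7 tcp [695.9 -84.2 158.9] yaw 1.747 op 1.003 gf 0.0 F [-0.   0.6 -0.6] T [ 0.01 -0.03 -0.02]
```

View pics/w4.png

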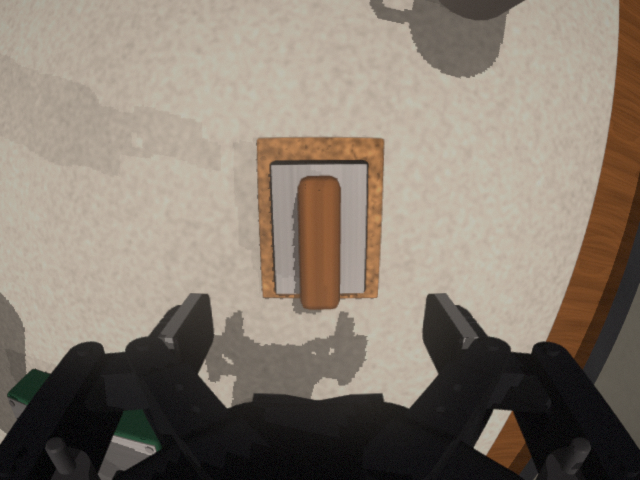

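The float stands flat, centred on the board and aligned with it (pad 272–367 inside board 257–383). Now the dial: close wrist view from above it.

```bash
python3 - <<'E'
from h import *
bot.move_ptp([490,-385,230],[pi,0,1.99])
m=imaging.camera_model("wrist");im=imaging.capture("wrist");np.save("m5.npy",m,allow_pickle=True)
cv2.imwrite("pics/w5full.png",im)
st(); 
def wpx(X):
    c=R.from_euler("xyz",m["rotation"]).inv().apply(np.array(X)-m["position"]);c=np.array([c[0],-c[1],-c[2]])
    r=np.arctan2(np.hypot(c[0],c[1]),c[2]);k=r/np.hypot(c[0],c[1])*m["K"][0,0];return m["K"][0,2]+c[0]*k,m["K"][1,2]+c[1]*k
u,v=map(int,wpx([439.3,-390.4,70]));print(u,v)
x,y=max(0,u-70),max(0,v-70);print(x,y);crop(im,x,y,140,140,4,"w5")
E
```

```text
t28.2 tcp [ 490.7 -384.1  229.6] yaw 1.992 op 0.997 gf 0.0 F [-0.1  0.5 -0.1] T [ 0.02  0.02 -0.02]
255 202
185 132
```

View pics/w5.png

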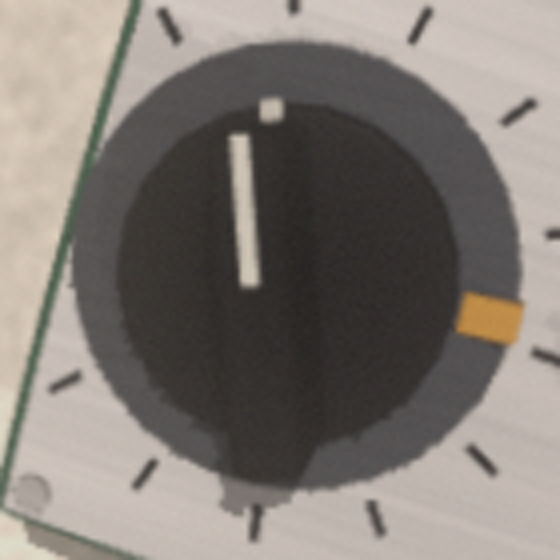

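```bash
python3 - <<'E'
from h import *
np.set_printoptions(precision=2,suppress=True)
m=np.load("m5.npy",allow_pickle=True).item()
w=lambda u,v,z:at("wrist",185+u/4,132+v/4,z,m)[:2]
W=lambda u,v:("wrist",185+u/4,132+v/4,m)
c=w(297,265,61);c2=w(289,271,70);cc=np.array([439.3,-390.4]);print("ring",c,"disc",c2,"edge r",[np.linalg.norm(w(u,v,61)-c) for u,v in[(72,265),(522,265),(297,40),(297,490)]])
print("line",w(239,136,102),w(251,287,102)); d=w(239,136,102)-w(251,287,102);print("lineang",np.arctan2(d[1],d[0]))
print("lineZ",tri(W(251,287),("top",380+288/6,235+437/6)))
for z in (70,72):
  for C in(c,c2):
    e=w(271,109,z)-C;print("dot",w(271,109,z),np.arctan2(e[1],e[0]),np.linalg.norm(e))
for C in(c,c2,cc):
  for q in((490,319),(460,313)):
    e=w(*q,62)-C;print("mark",w(*q,62),np.arctan2(e[1],e[0]),np.linalg.norm(e))
E
```

```text
ring [ 440.05 -388.36] disc [ 439.73 -388.09] edge r [np.float64(47.57867358849722), np.float64(45.3723023201739), np.float64(45.27755959396883), np.float64(47.77627568859369)]
line [ 425.26 -362.38] [ 437.16 -386.07]
lineang 2.0364096658815143
lineZ (array([ 436.65, -388.32,   94.44]), [0.4, 0.4])
dot [ 424.34 -360.1 ] 2.0782889531159094 32.33325283511591
dot [ 424.34 -360.1 ] 2.0736731764094105 31.943391315335433
dot [ 424.6  -359.84] 2.0671273594587563 32.433368519746494
dot [ 424.6  -359.84] 2.0623906243778047 32.04519618094707
mark [ 480.12 -382.6 ] 0.14284074092616825 40.48328159859102
mark [ 474.12 -383.92] 0.1295927132737292 34.354846939161426
mark [ 480.12 -382.6 ] 0.13518725735096276 40.76137912921696
mark [ 474.12 -383.92] 0.12069269833260596 34.63723094409907
mark [ 480.12 -382.6 ] 0.1888930306018866 41.55927324626526
mark [ 474.12 -383.92] 0.18402568079054918 35.413792052906174
```

```bash
python3 - <<'E'
from h import *
C=[439.5,-390.2]
bot.grip(0.7,60)
bot.move_ptp(C+[150],[pi,0,2.037]); 
bot.movel(C+[100],max_speed=80); print(bot.movel(C+[91],max_speed=20,threshold=5)); st()
bot.grip(0.0,60); st()
yaws=np.linspace(2.037,0.18,9)[1:]
for y in yaws:
    bot.move_j(solve_ik(C+[91],[pi,0,y])); 
    s=bot.get_state(); print(round(s["orientation"][2],3),round(s["opening"],3),np.round(s["contact_force"],1),np.round(s["wrist_torque"][2],3))
bot.dwell(.3); st()
E
```

```text
False
t30.4 tcp [ 439.5 -390.2   90.9] yaw 2.037 op 0.700 gf 0.0 F [-0.5 -0.1 -0.5] T [ 0.03 -0.    0.07]
t30.9 tcp [ 441.2 -391.3   93.2] yaw 2.037 op 0.153 gf 59.7 F [ 1.5  1.5 10. ] T [ 0.29 -0.12 -0.05]
1.804 0.156 [-1.3  0.8 10.7] -0.053
1.572 0.155 [-4.1  0.7 12. ] -0.004
1.339 0.157 [-6.4  0.  13.9] -0.021
1.107 0.154 [-9.2  0.9 16.3] -0.021
0.875 0.153 [-11.8   2.9  18.9] 0.023
0.643 0.152 [-13.5   4.3  20.9] 0.035
0.411 0.154 [-14.9   6.4  22.5] 0.048
0.179 0.153 [-15.5   8.3  26.3] -0.005
t33.9 tcp [ 435.4 -388.3   93. ] yaw 0.179 op 0.150 gf 62.7 F [-15.7   8.1  25.3] T [1.82 3.19 0.02]
```

```bash
cat >> h.py <<'E'
def look_dial(name):
    bot.move_ptp([490,-385,230],[pi,0,1.99]); bot.dwell(.2)
    m=imaging.camera_model("wrist");im=imaging.capture("wrist");cv2.imwrite(f"pics/{name}.png",im)
    return comps(im,m)
def comps(im,m):
    hsv=cv2.cvtColor(im,cv2.COLOR_BGR2HSV);g=im.max(2)
    C=np.array([439.5,-390.1]);W=lambda u,v,z:at("wrist",u,v,z,m)[:2]
    for nm,mk,z in[("brass",cv2.inRange(hsv,(10,110,90),(30,255,255)),62),("white",cv2.inRange(hsv,(0,0,125),(180,70,255)),102)]:
        n,lab,s,c=cv2.connectedComponentsWithStats(mk)
        for i in range(1,n):
            p=W(*c[i],z);e=p-C
            if np.linalg.norm(e)<45 and 8<s[i,4]<300:
                l=W(*c[i],70)-C;ys,xs=np.where(lab==i)
                q=np.array([W(x,y,z) for x,y in zip(xs,ys)]);k=np.linalg.svd(q-q.mean(0))[2][0]
                print(nm,s[i,4],c[i].round(1),"r %.1f ang %.3f"%(np.linalg.norm(e),np.arctan2(e[1],e[0])),"| z70 r %.1f ang %.3f"%(np.linalg.norm(l),np.arctan2(l[1],l[0])),"axis %.3f"%np.arctan2(*k[::-1]))
E
python3 - <<'E'
from h import *
m=np.load("m5.npy",allow_pickle=True).item();comps(cv2.imread("pics/w5full.png"),m);print()
bot.grip(0.7); st()
p=bot.get_state()["tcp_pos"]; bot.movel([439.5,-390.2,160],max_speed=80)
look_dial("w6");st()
E
```

```text
brass 161 [306.9 211.1] r 40.7 ang 0.193 | z70 r 40.6 ang 0.234 axis 0.183
white 30 [252.4 158.8] r 36.1 ang 1.885 | z70 r 34.0 ang 2.045 axis 0.710
white 181 [245.7 184.3] r 18.4 ang 2.068 | z70 r 16.1 ang 2.494 axis -1.110

t34.4 tcp [ 439.5 -390.1   90.7] yaw 0.180 op 0.699 gf 0.0 F [-0.9  0.  -0.6] T [-0.03  0.01  0.01]
brass 156 [308.5 210.6] r 41.0 ang 0.195 | z70 r 40.9 ang 0.236 axis 0.225
white 26 [297.9 210.9] r 33.7 ang 0.388 | z70 r 32.8 ang 0.182 axis -1.088
white 185 [274.7 215.8] r 17.9 ang 0.167 | z70 r 17.8 ang -0.289 axis 0.176
t37.2 tcp [ 489.9 -385.   229.9] yaw 1.990 op 0.698 gf 0.0 F [-0.1  0.2 -0.1] T [-0.   -0.   -0.03]
```

```bash
python3 - <<'E'
from h import *
crop(cv2.imread("pics/w6.png"),185,132,140,140,4,"w6c")
for p in pieces(imaging.capture("top")):print(p)
E
```

```text
('blue', 768, [441.0, 376.0], 'x 393..486 y 335..417')
('red', 450, [541.0, 335.0], 'x 504..568 y 302..367')
('red', 336, [452.0, 319.0], 'x 418..484 y 302..333')
```

View pics/w6c.png

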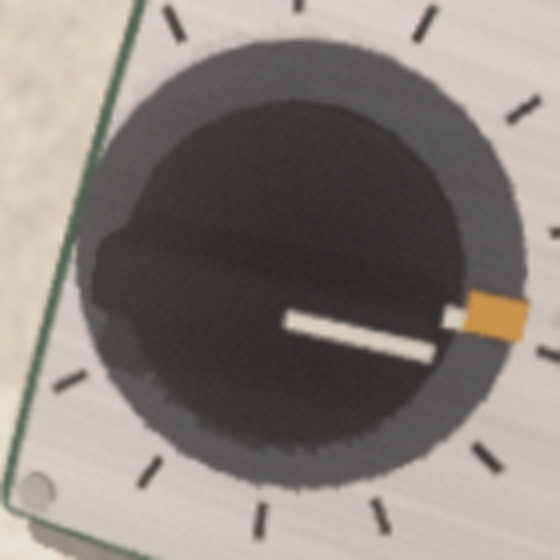

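Dial dot (454,318) stands against the brass tab (496,317), and the pieces are unchanged in the pan. I confirm free of parallax, with the camera straight above the tab.

```bash
python3 - <<'E'
from h import *
bot.move_ptp([502,-445,170],[pi,0,1.99]);bot.dwell(.3)
m=imaging.camera_model("wrist");im=imaging.capture("wrist");cv2.imwrite("pics/w7.png",im);print(m["position"]);comps(im,m)
E
```

```text
[ 474.39787663 -383.10640998  296.0550409 ]
brass 262 [326.3 134.1] r 40.9 ang 0.219 | z70 r 40.7 ang 0.219 axis 0.159
```

```bash
python3 - <<'E'
from h import *
np.set_printoptions(linewidth=250)
m=imaging.camera_model("wrist");im=cv2.imread("pics/w7.png");g=im.min(2)
print(g[118:152:2,290:345:2])
for th in(90,100,110,140,160):
    n,lab,s,c=cv2.connectedComponentsWithStats((g>th).astype(np.uint8))
    for i in range(1,n):
        if abs(c[i][0]-305)<60 and abs(c[i][1]-140)<60 and 8<s[i,4]<600:
            C=np.array([439.5,-390.1])
            for z in(70,102):
                e=at("wrist",*c[i],z,m)[:2]-C
                print(th,s[i,4],c[i].round(1),z,np.linalg.norm(e).round(1),np.arctan2(e[1],e[0]).round(3))
E
```

```text
[[ 53  52  52  50  46  45  42  43  43  41  40  50  46  48  88  84  89  87  91  90  88  92  90 151 213 214 213 212]
 [ 51  54  53  54  54  55  53  51  50  44  38  48  46  48  87  89  88  89  87  88  89  89  91 127 209 211 213 214]
 [ 73  59  52  51  52  54  57  56  50  45  36  48  46  51  90  85  88  89  90  89  89  91  87 144 209 209 210 212]
 [201 173 150 114  81  66  55  57  48  43  37  42  47  62  87  84  86  88  91  90  90  88  89 157 211 211 211 210]
 [208 209 209 205 204 185 163 136  83  57  39  46  45  70  83  82  85  86  90  90  90  90  93 179 212 209 212 213]
 [202 205 210 210 210 210 209 208 204 181  84 150 122  86  84  82  81  80  82  81  84  85  94 178 212 214 211 212]
 [ 71 108 157 177 196 208 209 211 209 206 127 206 208 204 112  79  79  80  79  81  80  80  85 133 196 214 214 213]
 [ 44  44  43  51  68 102 143 171 191 174 151 209 209 204  96  78  77  79  79  79  79  78  80  90 188 213 212 213]
 [ 42  43  42  45  42  46  48  45  59  63 137 194 204 189  80  79  80  78  78  78  78  77  79 105 202 208 208 210]
 [ 37  40  44  46  45  47  48  42  41  43  53  67 106 120  81  82
[... 656 characters left out ...]
51  49  59  87  90  90  91  91  93  90  91  92  91 122 206 206 206 197 104  61  64]
 [ 43  43  41  43  43  43  48  53  55  88  90  90  92  91  91  91  92  93  92  95 189 210 210 210 208 202 180 151]]
90 435 [288.7 125.8] 70 17.5 0.251
90 435 [288.7 125.8] 102 20.1 0.238
90 9 [308.1 156.1] 70 36.0 -0.221
90 9 [308.1 156.1] 102 35.5 -0.163
100 413 [288.9 125.9] 70 17.6 0.249
100 413 [288.9 125.9] 102 20.1 0.236
110 401 [288.9 125.9] 70 17.6 0.25
110 401 [288.9 125.9] 102 20.1 0.237
140 351 [288.4 125.8] 70 17.3 0.25
140 351 [288.4 125.8] 102 19.9 0.237
160 277 [284.5 124.8] 70 14.9 0.263
160 277 [284.5 124.8] 102 17.8 0.244
160 39 [313.7 131.8] 70 32.9 0.214
160 39 [313.7 131.8] 102 33.3 0.211
```

The dot at 0.214 rad and the brass at 0.219 rad agree within 0.01, so the dial is set. Now the plunger.

```bash
python3 - <<'E'
from h import *
for p in pieces(imaging.capture("top")):print(p)
P=[538.5,-381.8]
bot.grip(0.0,30)
bot.move_ptp(P+[160],[pi,0,1.65]); bot.movel(P+[124],max_speed=60); st()
print(bot.movel(P+[112],max_speed=20,threshold=15)); st()
print(bot.movel(P+[101],max_speed=15,threshold=18)); st()
bot.dwell(.5); st()
E
```

```text
('blue', 770, [441.0, 376.0], 'x 393..486 y 335..417')
('red', 451, [541.0, 335.0], 'x 504..568 y 302..367')
('red', 336, [452.0, 319.0], 'x 418..483 y 299..333')
t39.9 tcp [ 538.6 -381.9  124. ] yaw 1.650 op 0.001 gf 0.0 F [-0.   0.7  0.2] T [-0.01  0.05 -0.06]
False
t40.6 tcp [ 538.9 -382.1  112.5] yaw 1.650 op -0.000 gf 2.4 F [-0.   0.   4.8] T [-0.08 -0.14 -0.02]
True
t41.2 tcp [ 538.9 -382.1  107.1] yaw 1.650 op -0.001 gf 3.7 F [-1.4  2.   7.6] T [0.31 0.39 0.03]
t41.7 tcp [ 538.9 -382.1  107.1] yaw 1.650 op 0.002 gf 3.7 F [-1.5  1.7  8.1] T [0.23 0.31 0.05]
```

```bash
python3 - <<'E'
from h import *
P=[538.5,-381.8]
for z in(106,105,104):
    bot.movel(P+[z],max_speed=10); s=st()
    if s["contact_force"][2]>18: break
bot.dwell(.5); st()
bot.movel(P+[135],max_speed=60); bot.movel(P+[220],max_speed=100)
bot.move_ptp([350,-150,300],[pi,0,1.65])
look=imaging.capture("side");cv2.imwrite("pics/s8.png",look);t=imaging.capture("top");cv2.imwrite("pics/top8.png",t)
for p in pieces(t):print(p)
# bystanders / control / float unchanged vs. start
for n,a,b in(("top",t,cv2.imread("pics/top0.png")),("side",look,cv2.imread("pics/side0.png"))):
    d=(cv2.absdiff(a,b).max(2)>45).astype(np.uint8);k,_,s,c=cv2.connectedComponentsWithStats(d)
    print(n,[(c[i].round().tolist(),int(s[i,4])) for i in range(1,k) if s[i,4]>25])
st()
E
```

```text
t41.9 tcp [ 538.8 -382.1  106.8] yaw 1.650 op 0.002 gf 3.8 F [-0.1  0.3  7. ] T [ 0.12  0.09 -0.01]
t42.2 tcp [ 538.9 -382.1  106.7] yaw 1.650 op -0.002 gf 6.3 F [-1.1  1.6 12.4] T [0.38 0.37 0.02]
t42.4 tcp [ 538.9 -382.1  106.6] yaw 1.650 op -0.001 gf 8.9 F [-3.3  2.2 18.1] T [0.64 0.68 0.07]
t42.9 tcp [ 538.9 -382.1  106.6] yaw 1.650 op 0.004 gf 8.9 F [-2.8  3.  17.3] T [ 0.65  0.74 -0.02]
('blue', 767, [441.0, 376.0], 'x 393..486 y 335..417')
('red', 451, [541.0, 335.0], 'x 504..568 y 302..367')
('red', 335, [452.0, 319.0], 'x 418..484 y 302..333')
top [([241.0, 270.0], 632), ([143.0, 269.0], 623), ([240.0, 304.0], 518), ([279.0, 300.0], 550), ([133.0, 307.0], 1446), ([320.0, 371.0], 8165), ([427.0, 298.0], 26), ([450.0, 403.0], 10911), ([196.0, 405.0], 4416), ([21.0, 416.0], 1270), ([188.0, 459.0], 3343), ([262.0, 463.0], 33), ([261.0, 476.0], 189)]
side [([6.0, 5.0], 146), ([102.0, 4.0], 388), ([173.0, 9.0], 79), ([26.0, 9.0], 27), ([116.0, 89.0], 5360), ([9.0, 78.0], 1633), ([23.0, 42.0], 575), ([190.0, 72.0], 49), ([176.0, 88.0], 56), ([191.0, 89.0], 30), ([203.0, 135.0], 1832), ([265.0, 189.0], 600), ([296.0, 191.0], 326), ([171.0, 225.0], 1878), ([263.0, 254.0], 1468), ([297.0, 232.0], 477), ([122.0, 242.0], 62), ([17.0, 293.0], 2229), ([131.0, 273.0], 42), ([117.0, 383.0], 14469), ([239.0, 308.0], 132), ([258.0, 309.0], 87)]
t45.9 tcp [ 350.8 -150.9  299.8] yaw 1.649 op -0.001 gf 0.0 F [ 0.1  0.7 -0. ] T [ 0.04  0.   -0.01]
```

```bash
python3 -c "
from bench import bot
print(bot.sign_off())"
```

```text
the job is handed in; nothing more can be done
None
```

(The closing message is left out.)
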